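# Gauge the depth of a blind bore

## Robot

A 6-joint arm with a two-finger parallel gripper is mounted at the origin on a cart in front of the work surface, level with it; the furniture and walls round the work are solid. World frame = base frame: x ahead of the robot, y to its left, z up, the work surface at z = 0. Lengths are in m, angles in rad, forces in N, time in s.
With the tool pointing down it reaches from about 0.35 to 0.775 m from the base axis. Payload 5.5 kg.
Tool frame: the origin (TCP) lies between the finger pads; the fingertips stand 19 mm ahead of it and the grasp point (between the pads) is the TCP; z points along the fingers, x is the direction in which the jaws open and shut, and the axes are right-handed (so a half turn about z gives the same grasp; the last joint's range is limited). The gripper opens to 85 mm and grips with 20 to 120 N. Pads are 22 mm wide; open, the fingers measure 114 mm over their backs; the gripper's body (76 mm by 85 mm) begins 54 mm behind the grasp point. The pads swing forward as they close: fully open they stand 13 mm farther back than shut.
Start: joints at [-1.33, 0.313, 0.046, 1.304, 0, 1.431], TCP at [0.214, -0.534, 0.224] pointing down, gripper open.
Joint ranges: [-2.76, 2.76], [-0.86, 1.69], [-1.03, 1.26], [-2.2, 2.34], [-1.47, 1.5], [-3.14, 3.14]. Speed limits (rad/s): [2.57, 2.57, 3.14, 3.14, 3.14, 3.14].

## Interface

Orientations are given as a unit quaternion [w, x, y, z].
In Python, from workcell import env gives the robot as it stands. The module is installed in compiled form; this text tells all that it offers.
- The arm moves only by the tool carry_out, never from a script. Its argument "steps" is a list of rows, each a list of 7 numbers: the gripper command: -1 is shut, 1 is fully open, values between are in proportion, then the shift along the tool's x, y, z in m, then the turn, a rotation vector about the tool's x, y, z in rad. A call has 1 to 20 rows; each row shifts and turns the commanded pose from where the row before left it, along the tool's axes as they then stand; what a row does not reach is not made up. A row lasts 1/8 s, in which the tool goes at most 62.5 mm and 10.7 degrees, less where a joint would pass 70% of its speed; a pose out of reach is approached as far as the arm can. A call with a gripper value outside its range is refused whole. The fingers move at their own pace and stop on an object; "grip_force" is the grip in N (left out, the last holds). Time passes only in rows, so rows that do not move let the fingers close. It gives the time, the measured TCP pose, the force and the opening at its end, in the units of the state.
- env.get_state(): the state, without advancing time (a new reading comes with each control period).
- env.read_camera(name): name is "scene" or "top" or "wrist"; returns a dict with "color" (384x512x3 uint8, red, green, blue), "K" (3x3 intrinsics, pixels), "dist" ([k1, k2, p1, p2, k3] as OpenCV has them; the pictures are not rectified), "R" (3x3) and "t" (3): a world point X has camera coordinates R X + t. Camera axes: x right, y down, z forward; pixel columns grow to the right and rows downward; lengths in m; the calibration is good to about 2 mm. A picture is of the moment at which its call begins. There is no depth.
- env.hand_in(): hands the job in, once; it reports no verdict.
The state is a dict: "clock": time; "joint_pos": joint angles; "qvel": joint speeds; "tau": joint torques, N m; "tcp_pos": TCP position; "orientation": TCP orientation; "wrist_force": force on the tool from outside, world axes, zero at the start; "ft_torque": the same for the moment, N m; "finger_gap": finger opening in m.
Only numpy, scipy, OpenCV 4.12 (cv2) and the standard library are available. Lean on these libraries where they do the work, as an engineer would, in place of code of your own. Each camera call takes 0.05 s, during which the arm holds its last target. There are 200 camera calls.

## Task

Take the depth gauge out of its stand by its red head and lower its rod into the blind bore of the aluminium block, until the rod stands on the bottom of the bore with the gauge's foot flat on the block. Hold it pressed down there firmly but gently, about 10 N, for a second and a half, never harder than 25 N, then let go and leave the gauge standing so for its reading. Leave the other things on the bench alone.

Things in the scene. Friction and masses are not known exactly. Their poses are not given: they have to be found in the camera images.
- gauge_head (a point): centre of the depth gauge's head: a red block with flat ribbed sides, 20 (along its x) x 26 (y) x 24 mm (z), at the upper end of an 8 mm steel rod; the rod's tip lies 90 mm below this point, straight along its -z. Grip it across x (20 mm). x, y are the gauge's own horizontal axes, z points up along the rod. The whole gauge weighs 0.1 to 0.2 kg
- gauge_tip (a point): lower end of the gauge's rod (8 mm across, tapered to 5 mm over the last 2 mm), on the rod's axis; axes as for the head
- foot_face (a point): centre of the flat underside of the gauge's foot, an aluminium bridge 24 (x) x 60 (y) x 12 mm with a 16 mm collar 7 mm high on top, that rides on the rod and turns with it. At the start the rod stands out 12 mm below it; the foot slides up the rod by as much as 35 mm against a steady friction of about 2.5 N and stays where it is left. When the foot meets the block before the rod meets the bottom, pushing the rod farther down slides the foot up the rod. z points up
- block: aluminium block, 80 (x) x 70 (y) x 55 mm high, fixed to the bench, with low screwed flanges along its two y sides; origin under its centre, z up. The blind bore opens at the middle of its upper face; the four dark spots near the corners of that face are only screw heads
- bore_mouth (a point): centre of the bore's mouth in the block's upper face, marked by a thin blue ring 17 mm across: a plain round bore, 10 mm wide with a 1.5 mm chamfer, straight down. Its depth is not known beforehand, between 18 and 36 mm below this point; its floor (bore_floor, a disc 10 mm thick, its middle 5 mm under the floor face) is flat and rigid. z points up
- stand_socket (a point): centre of the socket's mouth in the upper face of the gauge stand, a black block 62 x 56 x 30 mm fixed to the bench, on a 74 x 68 mm pad; the socket is 13 mm wide and 12.5 mm deep. The gauge starts upright with its rod in it and its foot on the stand; lift it straight up. z points up
- loupe: black loupe, 37 mm across, 41 mm high; origin under its centre; to be left alone
- flux_bottle: small brown bottle with a black pointed cap, 31 mm across, 81 mm high; origin under its centre; to be left alone
- heat_sink: finned metal heat sink, 36 x 44 x 19 mm; origin under its centre; to be left alone
- tape_green: roll of green tape lying flat, 78 x 84 x 20 mm; origin under its centre; to be left alone
- tape_amber: roll of amber tape lying flat, 72 x 78 x 14 mm; origin under its centre; to be left alone
Not all that is in view belongs to the job. Leave any blue or purple look-alike of the part that bears gauge_head alone.

How it is judged:
By the outcome, as a careful person would: the job done as asked, in the order asked, and still so for the second after the job is handed in, with the robot touching nothing.
It also fails if it takes over 51 s, if anything falls off the work surface, if the arm or the gripper's body presses on something with over 40 N, if the wrist force passes 120 N, or if a joint passes its speed limit or range.

## Working session

There is one attempt and no reset: what is moved stays moved. The work goes in short steps, Python scripts to look and compute and a tool call to move; the robot and the scene stay as the last step left them, time stands still between calls to the robot, and variables do not carry over. Pictures are saved under pics/ and viewed, about 8 in all and at most 12, crops included, and the job is handed in when it is done.

Besides the shell and the picture viewer there is one more tool, called after ">>>" by a JSON object that holds its "fn" and its "kwargs", one argument or row to a line. carry_out: Moves the arm, as the interface text tells. Its arguments: {"type":"object","properties":{"steps":{"type":"array","items":{"type":"array","items":{"type":"number"}}},"grip_force":{"type":"number"}},"required":["steps"]}

```bash
mkdir -p pics
cat > h.py <<'E'
import numpy as np,cv2
from workcell import env
def cam(n,save=None):
    c=env.read_camera(n)
    if save: cv2.imwrite('pics/'+save,c['color'][:,:,::-1])
    return c
def ray(c,u,v):
    p=cv2.undistortPoints(np.array([[[u,v]]],float),c['K'],np.array(c['dist']))[0,0]
    R=np.array(c['R']);o=-R.T@c['t'];d=R.T@np.array([p[0],p[1],1]);return o,d/np.linalg.norm(d)
def atz(c,u,v,z):
    o,d=ray(c,u,v);return o+d*(z-o[2])/d[2]
def proj(c,X):
    return cv2.projectPoints(np.array(X,float).reshape(-1,3),cv2.Rodrigues(np.array(c['R']))[0],np.array(c['t'],float),c['K'],np.array(c['dist']))[0][:,0]
E
python3 - <<'E'
from h import *
import pickle
a=cam('scene');b=cam('top')
pickle.dump((a,b),open('c0.pkl','wb'))
im=np.vstack([a['color'],b['color']])[:,:,::-1]
cv2.imwrite('pics/s.png',a['color'][:,:,::-1]);cv2.imwrite('pics/t.png',b['color'][:,:,::-1])
for c in(a,b):print(-np.array(c['R']).T@c['t'],np.array(c['R'])[2],c['K'][0])
print(env.get_state())
E
```

```text
[0.19279506 0.62008764 0.65028524] [ 0.35730696 -0.73773172 -0.57278586] [410.14088688   0.         258.69889198]
[ 0.49174932 -0.09969571  0.98510394] [ 0.0489514  -0.00573759 -0.99878468] [385.85755963   0.         258.07326506]
{'clock': 0.1, 'joint_pos': array([-1.32959344e+00,  3.13888149e-01,  4.51048235e-02,  1.30359259e+00,
        4.36353610e-05,  1.43119546e+00]), 'qvel': array([ 5.37297721e-04, -8.49939752e-04,  2.00628544e-03,  2.45366278e-05,
        3.23296904e-04, -6.11345477e-04]), 'tau': array([ 3.78391022e-03, -4.81727529e+01,  2.99243903e+01,  1.26915731e-02,
       -8.39399650e-05, -4.80774119e-06]), 'tcp_pos': array([ 0.21360188, -0.53336348,  0.22362418]), 'orientation': array([-5.45580475e-04,  8.28150310e-01, -5.60505522e-01, -5.71482566e-04]), 'wrist_force': array([ 0.68266614, -0.28584053,  0.27466836]), 'ft_torque': array([-0.04736285, -0.00880051, -0.0136304 ]), 'finger_gap': 0.08551956812296196}
```

View pics/s.png

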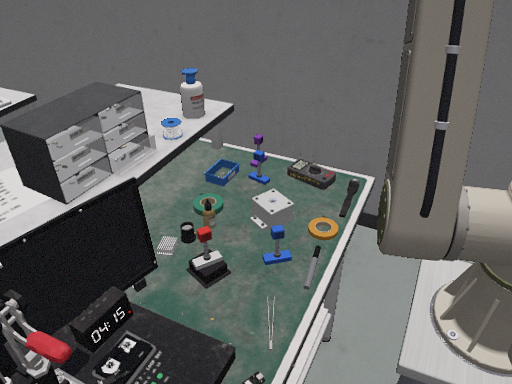

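View pics/t.png

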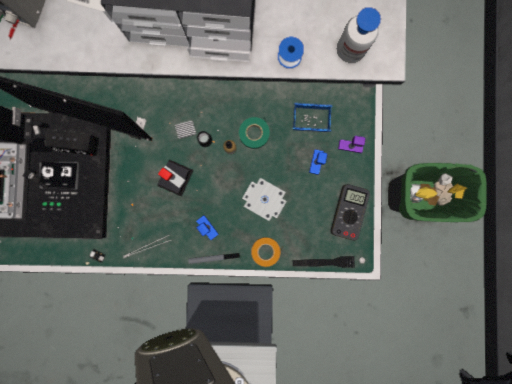

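The red-headed gauge is at top (166,174) / scene (205,235). Its look-alikes are blue at top (206,228) and (318,160) and purple at (351,144). Red is the one described, so I'm confirming it in a crop.

Run:
```python
from h import *
a=cv2.imread('pics/s.png');b=cv2.imread('pics/t.png')
A=cv2.resize(a[175:295,160:320],None,fx=5,fy=5,interpolation=cv2.INTER_CUBIC)[:,:]
B=cv2.resize(b[140:230,145:295],None,fx=5.333,fy=5.333,interpolation=cv2.INTER_CUBIC)
cv2.imwrite('pics/A.png',A);cv2.imwrite('pics/B.png',B)
```

```text
(no output)
```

View pics/A.png

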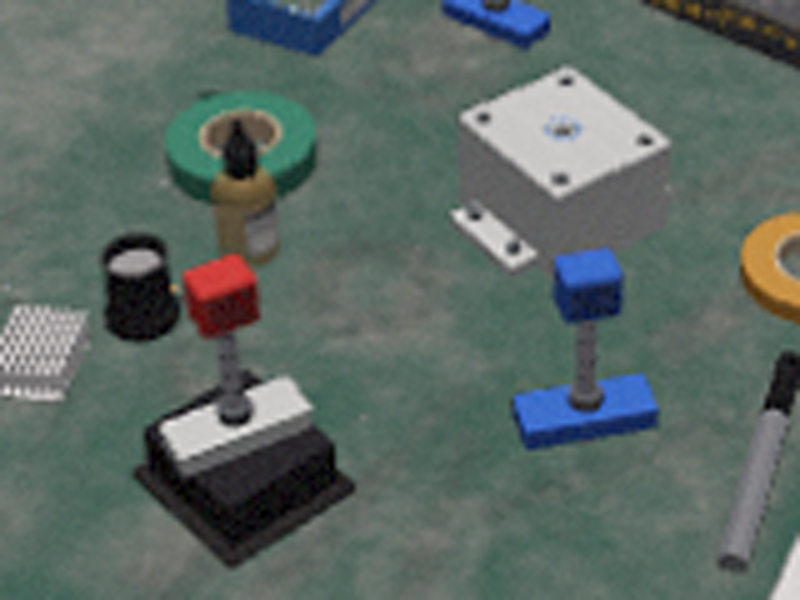

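View pics/B.png

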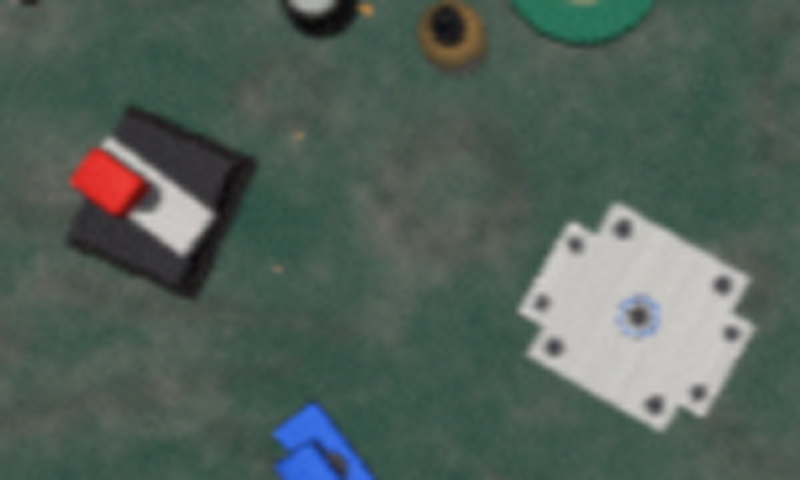

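Run:
```python
from h import *
import pickle
a,b=pickle.load(open('c0.pkl','rb'))
sa=lambda x,y:(160+(x+.5)/5-.5,175+(y+.5)/5-.5)
sb=lambda x,y:(145+(x+.5)/5.333-.5,140+(y+.5)/5.333-.5)
def tri(p,q):
    o1,d1=ray(a,*p);o2,d2=ray(b,*q)
    s=np.linalg.lstsq(np.c_[d1,-d2],o2-o1,rcond=None)[0]
    P=o1+s[0]*d1;Q=o2+s[1]*d2;return (P+Q)/2,np.linalg.norm(P-Q)
print('headtop',tri(sa(222,279),sb(109,180)))
print('bore',tri(sa(563,130),sb(638,317)),atz(a,*sa(563,130),.055),atz(b,*sb(638,317),.055))
for z in(.11,.12,.125):print('head z',z,[atz(b,*sb(x,y),z)[:2] for x,y in[(97,148),(148,185),(120,217),(70,182)]])
q=[atz(b,*sb(x,y),.055)[:2] for x,y in[(619,203),(750,278),(662,432),(527,352)]];print('block',q,np.mean(q,0))
f=[atz(b,*sb(x,y),.045)[:2] for x,y in[(107,138),(215,212),(185,255)]];print('foot',f,[np.degrees(np.arctan2(*(v[::-1]))) for v in(f[1]-f[0],f[2]-f[1])])
print('stand pad',[atz(b,*sb(x,y),z)[:2] for x,y,z in[(130,105,.02),(256,158,.0),(193,298,.0),(68,243,.02)]])
for n,u,v in(('bottle',230,145),('loupe',204,138),('blue',206,228)):print(n,atz(b,u,v,.04))
w=cam('wrist');print('wrist',-np.array(w['R']).T@w['t'],np.array(w['R']))
```

```text
headtop (array([0.56503726, 0.10554731, 0.11590859]), np.float64(0.0006688474899904748))
bore (array([ 0.51485028, -0.12039104,  0.05395114]), np.float64(0.000421045607048226)) [ 0.51447895 -0.11901042  0.055     ] [ 0.51463054 -0.12044958  0.055     ]
head z 0.11 [array([0.5793494 , 0.11267952]), array([0.56413991, 0.09053048]), array([0.55019827, 0.10188348]), array([0.56454708, 0.12355888])]
head z 0.12 [array([0.57834837, 0.11025266]), array([0.56331269, 0.08835672]), array([0.54953036, 0.09957999]), array([0.5637152 , 0.12100771])]
head z 0.125 [array([0.57784786, 0.10903923]), array([0.56289908, 0.08726985]), array([0.54919641, 0.09842825]), array([0.56329927, 0.11973212])]
block [array([ 0.5660638 , -0.11057697]), array([ 0.53356494, -0.17069479]), array([ 0.46308878, -0.13252977]), array([ 0.49756367, -0.07073202])] [ 0.5150703  -0.12113339]
foot [array([0.59056431, 0.12407472]), array([0.55795255, 0.07374702]), array([0.53793837, 0.08670993])] [np.float64(-122.94275427510348), np.float64(147.06941249894894)]
stand pad [array([0.60903629, 0.11983875]), array([0.58757381, 0.06334327]), array([0.51968766, 0.09110248]), array([0.5433882 , 0.14637695])]
bottle [ 0.6459494  -0.03321834  0.04      ]
loupe [0.66155503 0.03123217 0.04      ]
blue [0.44087631 0.01932394 0.04      ]
wrist [ 0.28930588 -0.5033872   0.37209713] [[ 0.37236467 -0.92808496 -0.00169171]
 [-0.88199891 -0.3544402   0.31056411]
 [-0.28882949 -0.11415101 -0.95055093]]
```

Crops confirm it: the red head on a grey rod, with an aluminium foot on the black stand, is at B(109,183). The block's bore ring is at B(638,317). Triangulation gives the head top at (0.565, 0.106, 0.116) and the bore at (0.515, -0.120, 0.054), which agrees with the known block height of 0.055. Moving above the gauge.

>>> {"fn": "carry_out", "kwargs": {
  "steps": [
    [1,0,0,0,0,0,-0.1535],
    [1,0,0,0,0,0,-0.1535],
    [1,0,0,0,0,0,-0.1535],
    [1,0,0,0,0,0,-0.1535],
    [1,-0.0038,-0.052,0,0,0,0],
    [1,-0.0038,-0.052,0,0,0,0],
    [1,-0.0038,-0.052,0,0,0,0],
    [1,-0.0038,-0.052,0,0,0,0],
    [1,-0.0038,-0.052,0,0,0,0],
    [1,-0.0038,-0.052,0,0,0,0],
    [1,-0.0038,-0.052,0,0,0,0],
    [1,-0.0038,-0.052,0,0,0,0],
    [1,-0.0038,-0.052,0,0,0,0],
    [1,-0.0038,-0.052,0,0,0,0],
    [1,-0.0038,-0.052,0,0,0,0],
    [1,-0.0038,-0.052,0,0,0,0],
    [1,-0.0038,-0.052,0,0,0,0],
    [1,-0.0038,-0.052,0,0,0,0],
    [1,0,0,0,0,0,0],
    [1,0,0,0,0,0,0]
  ]
}}

```text
clock: 2.65
tcp_pos: [0.5651, 0.1056, 0.2238]
orientation: [0.0, 0.959, -0.284, -0.001]
wrist_force: [-0.5, 0.1, -0.3]
finger_gap: 0.0851
```

Run:
```python
from h import *
import pickle
w=cam('wrist');pickle.dump(w,open('w1.pkl','wb'))
s=env.get_state();print(s['tcp_pos'],s['orientation'],s['joint_pos'],s['wrist_force'])
im=cv2.resize(w['color'][:,:,::-1],None,fx=1.5625,fy=1.5625,interpolation=cv2.INTER_CUBIC)
cv2.imwrite('pics/w1.png',im)
print(proj(w,[.565,.1055,.118])*1.5625)
```

```text
[0.56497985 0.10506049 0.22404152] [ 3.63675046e-04  9.58750979e-01 -2.84246719e-01 -4.80422788e-04] [ 4.43909830e-02  3.13671868e-01  4.58235563e-02  1.30409369e+00
 -3.73757758e-04  2.19162892e+00] [ 0.12828833 -1.05166302  0.20146511]
[[404.81025385 299.69085199]]
```

View pics/w1.png

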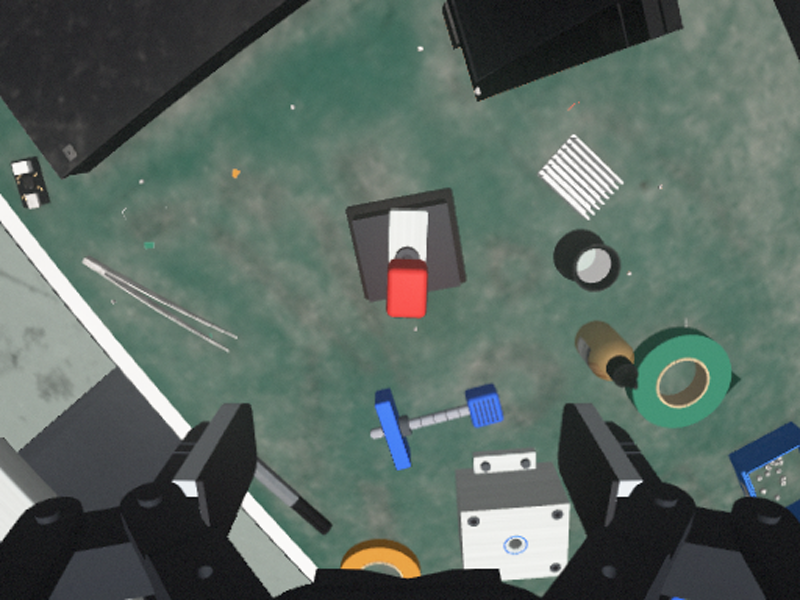

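The wrist view shows the red head's top face centred at about (407,293), with its sides parallel to the jaws' closing plane. One blue decoy at (430,420) seems to be lying down, though it stood upright in the first picture. I'm checking that with the scene camera.

Run:
```python
from h import *
import pickle
w=pickle.load(open('w1.pkl','rb'))
for z in(.115,.12,.125):
  q=[atz(w,(x+.5)/1.5625-.5,(y+.5)/1.5625-.5,z) for x,y in[(388,269),(427,269),(427.5,317),(388.5,317)]]
  print(z,np.mean(q,0),np.linalg.norm(q[1]-q[0]),np.linalg.norm(q[2]-q[1]),np.degrees(np.arctan2(*(q[2]-q[1])[1::-1])))
c=cam('scene');A=cv2.resize(c['color'][140:300,160:373,::-1],None,fx=3.75,fy=3.75,interpolation=cv2.INTER_CUBIC)
cv2.imwrite('pics/C.png',A)
```

```text
0.115 [0.56748544 0.10690083 0.115     ] 0.01926493121584558 0.025162938593914014 -121.68521308664339
0.12 [0.56831563 0.10819178 0.12      ] 0.018890389861894914 0.024673730457910353 -121.68521308664354
0.125 [0.56914583 0.10948273 0.125     ] 0.018515848507944133 0.02418452232190667 -121.68521308664342
```

View pics/C.png

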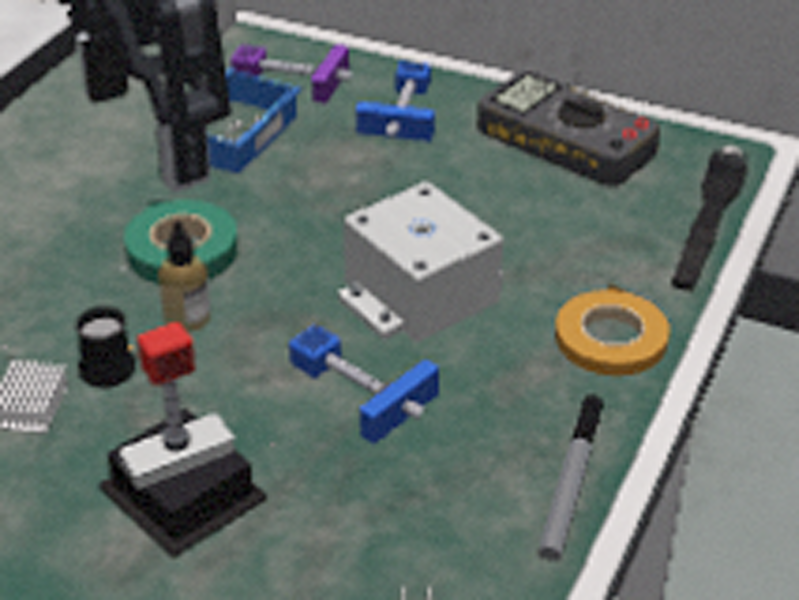

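All three decoys fell over by themselves in the first seconds; nothing was near them. The gauge, block and the rest are unchanged. Descending to grip.

>>> {"fn": "carry_out", "kwargs": {
  "steps": [
    [1,0,-0.002,0.0195,0,0,0],
    [1,0,0,0.0195,0,0,0],
    [1,0,0,0.0195,0,0,0],
    [1,0,0,0.0195,0,0,0],
    [1,0,0,0.0195,0,0,0],
    [1,0,0,0.0195,0,0,0],
    [1,0,0,0,0,0,0],
    [-0.3,0,0,0,0,0,0],
    [-0.3,0,0,0,0,0,0],
    [-1,0,0,0,0,0,0],
    [-1,0,0,0,0,0,0],
    [-1,0,0,0,0,0,0],
    [-1,0,0,0,0,0,0],
    [-1,0,0,0,0,0,0]
  ],
  "grip_force": 60
}}

```text
clock: 4.5
tcp_pos: [0.5669, 0.1073, 0.1076]
orientation: [-0.0, 0.959, -0.284, 0.0]
wrist_force: [-0.1, 0.2, 1.7]
finger_gap: 0.0176
```

>>> {"fn": "carry_out", "kwargs": {
  "steps": [
    [-1,0,0,-0.005,0,0,0],
    [-1,0,0,-0.01,0,0,0],
    [-1,0,0,-0.01,0,0,0],
    [-1,0,0,-0.01,0,0,0],
    [-1,0,0,-0.01,0,0,0],
    [-1,0,0,-0.01,0,0,0],
    [-1,0,0,-0.01,0,0,0],
    [-1,0,0,-0.015,0,0,0],
    [-1,0,0,0,0,0,0],
    [-1,0,0,0,0,0,0]
  ]
}}

```text
clock: 5.75
tcp_pos: [0.5666, 0.1073, 0.1873]
orientation: [0.0, 0.959, -0.284, -0.0]
wrist_force: [0.2, -0.0, -1.9]
finger_gap: 0.0179
```

Run:
```python
from h import *
import pickle
w=cam('wrist');a=cam('scene');b=cam('top');pickle.dump((w,a,b),open('w2.pkl','wb'))
s=env.get_state();print(s['tcp_pos'],s['orientation'],s['wrist_force'],s['ft_torque'],s['finger_gap'])
# predicted points
t=s['tcp_pos']
p=proj(a,[t,t-[0,0,.09]]);print(p)
x,y=p.mean(0).astype(int)
A=cv2.resize(a['color'][y-45:y+55,x-40:x+40,::-1],None,fx=5,fy=5,interpolation=cv2.INTER_CUBIC)
W=cv2.resize(w['color'][:,:,::-1][84:384,106:406],(500,500))
print(x,y,p)
cv2.imwrite('pics/D.png',np.hstack([A,W[:500,:400]]))
```

```text
[0.56631704 0.10729046 0.1867411 ] [ 2.27393644e-04  9.58805441e-01 -2.84063030e-01 -5.18486754e-04] [-0.44393973 -0.74833289 -1.5765739 ] [-0.0214575  -0.00919393 -0.02785149] 0.01792525715558945
[[199.52225566 202.30688535]
 [203.67567614 237.91705694]]
201 220 [[199.52225566 202.30688535]
 [203.67567614 237.91705694]]
```

View pics/D.png

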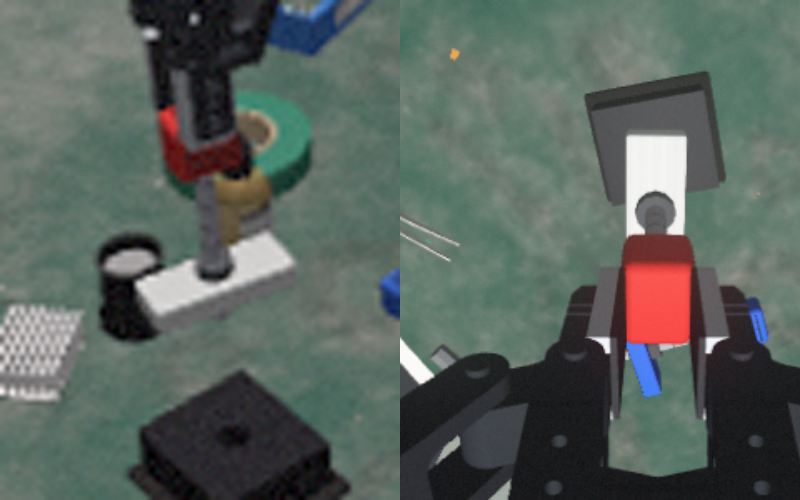

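Gauge is held upright and clear of the stand, with the foot 12 mm from the rod's end. The collar is at left-crop (215,268), and the head sits between the pads at right-crop (657,300). Checking the gauge's offset in the tool and refining the bore estimate.

Run:
```python
from h import *
import pickle
w1=pickle.load(open('w1.pkl','rb'))
w,a,b=pickle.load(open('w2.pkl','rb'))
print('bore w1',atz(w1,515.5/1.5625-.5,545/1.5625-.5,.055))
t=np.array([.5665,.1073,.1870]);yy=np.array([-.5446,-.8387,0]);xx=np.array([.8387,-.5446,0])
for dy in(-.004,0,.004):
  top=[t+yy*(dy+s*.013)+xx*r*.01+[0,0,.012] for s in(-1,1) for r in(-1,1)]
  foot=[t+yy*(dy+s*.03)+xx*r*.012+[0,0,-.066] for s in(-1,) for r in(-1,1)]
  col=[t+yy*dy+[0,0,-.059]]
  P=proj(w,top+foot+col); print(dy,'wrist crop',np.round((P-[106,84])/.6+[400,0],0).tolist())
  P=proj(a,[t+yy*(dy+s*.03)+xx*r*.012+[0,0,-.066] for s in(-1,1) for r in(-1,1)]+col);print('  scene',np.round((P-[161,175])*5,0).tolist())
```

```text
bore w1 [ 0.51809269 -0.11796234  0.055     ]
-0.004 wrist crop [[615.0, 255.0], [691.0, 255.0], [617.0, 339.0], [689.0, 339.0], [623.0, 127.0], [686.0, 127.0], [654.0, 207.0]]
  scene [[141.0, 316.0], [117.0, 282.0], [279.0, 263.0], [253.0, 231.0], [197.0, 259.0]]
0 wrist crop [[615.0, 268.0], [691.0, 268.0], [617.0, 351.0], [689.0, 352.0], [623.0, 137.0], [685.0, 137.0], [654.0, 216.0]]
  scene [[151.0, 312.0], [126.0, 278.0], [288.0, 259.0], [262.0, 227.0], [206.0, 255.0]]
0.004 wrist crop [[616.0, 282.0], [690.0, 282.0], [618.0, 363.0], [688.0, 363.0], [623.0, 147.0], [685.0, 147.0], [654.0, 226.0]]
  scene [[160.0, 309.0], [135.0, 275.0], [297.0, 256.0], [270.0, 224.0], [215.0, 252.0]]
```

>>> {"fn": "carry_out", "kwargs": {
  "steps": [
    [-1,0.006,0.0172,0,0,0,0],
    [-1,0.0125,0.0335,0,0,0,0],
    [-1,0.0125,0.0335,0,0,0,0],
    [-1,0.0125,0.0335,0,0,0,0],
    [-1,0.0125,0.0335,0,0,0,0],
    [-1,0.0125,0.0335,0,0,0,0],
    [-1,0.0125,0.0325,0,0,0,0],
    [-1,0,0,0.008,0,0,0],
    [-1,0,0,0.008,0,0,0],
    [-1,0,0,0.008,0,0,0],
    [-1,0,0,0,0,0,0],
    [-1,0,0,0,0,0,0],
    [-1,0,0,0,0,0,0]
  ]
}}

```text
clock: 7.52
tcp_pos: [0.5167, -0.1187, 0.1637]
orientation: [0.0, 0.959, -0.284, 0.0]
wrist_force: [-0.3, 0.5, -2.1]
finger_gap: 0.0175
```

Run:
```python
from h import *
import pickle
w=cam('wrist');a=cam('scene');b=cam('top');pickle.dump((w,a,b),open('w3.pkl','wb'))
s=env.get_state();t=s['tcp_pos'];print(t,s['orientation'],s['wrist_force'],s['finger_gap'])
x,y=proj(a,[t-[0,0,.07]])[0].astype(int)
A=cv2.resize(a['color'][y-50:y+50,x-40:x+40,::-1],None,fx=5,fy=5,interpolation=cv2.INTER_CUBIC)
X,Y=proj(w,[t-[0,0,.06]])[0].astype(int)
W=cv2.resize(w['color'][Y-80:Y+80,X-64:X+64,::-1],(400,500),interpolation=cv2.INTER_CUBIC)
print(x,y,X,Y)
cv2.imwrite('pics/E.png',np.hstack([A,W]))
```

```text
[ 0.516525   -0.11889106  0.16363077] [ 6.90216346e-05  9.58845574e-01 -2.83927975e-01  2.57620552e-04] [-0.03242309  0.70803382 -1.84031535] 0.017357067798907524
271 187 258 213
```

View pics/E.png

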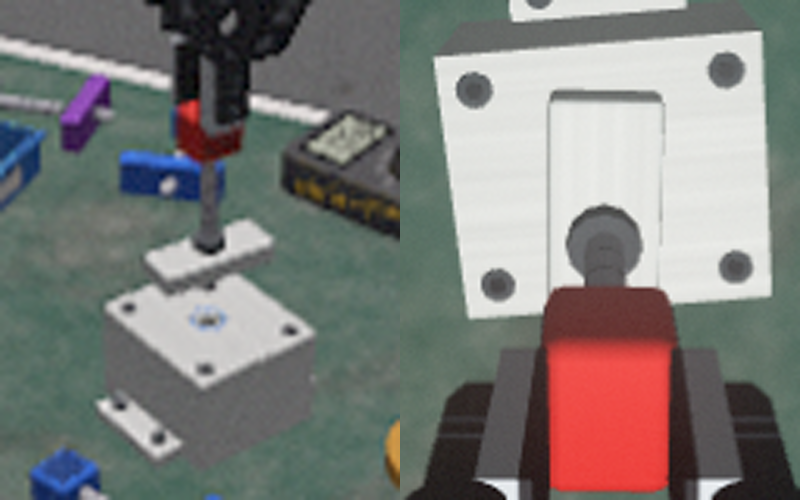

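Run:
```python
from h import *
import pickle
w,a,b=pickle.load(open('w3.pkl','rb'))
t=np.array([.5166,-.1188,.1637])
ex=np.array([.8387,-.5446,0]);ey=np.array([-.5446,-.8387,0])
pw=lambda x,y:(258-64+(x-400+.5)/3.125-.5,213-80+(y+.5)/3.125-.5)
pa=lambda x,y:(271-40+(x+.5)/5-.5,187-50+(y+.5)/5-.5)
loc=lambda P:np.round(1e3*np.array([(P-t)@ex,(P-t)@ey]),1)
print('bore wrist',loc(atz(w,*pw(608,180.6),.055)),'screws',[loc(atz(w,*pw(*p),.055)) for p in[(474,90),(726,69),(736,267),(498,285)]])
for d in(0,.002,.004):
  z=t[2]-d
  print(d,'collar',loc(atz(w,*pw(604,243),z-.059)),'head top',[loc(atz(w,*pw(*p),z+.012)) for p in[(550,345),(670,345),(668,490),(551,490)]],'foot far',loc(atz(w,*pw(551,101),z-.066)),loc(atz(w,*pw(662,101),z-.066)))
  print('   scene tip',loc(atz(a,*pa(209,289),z-.09)),'collar',loc(atz(a,*pa(209,243),z-.059)))
print('scene bore',loc(atz(a,*pa(208,319),.055)))
P=proj(b,[t+[0,0,-.066],t]);print(P)
```

```text
bore wrist [ 1.1 -0.3] screws [array([-31.8, -23.6]), array([ 29.8, -28.8]), array([34.2, 23.1]), array([-27.5,  28.1])]
0 collar [ 0.2 -2.4] head top [array([ -7.2, -14.1]), array([  9.7, -14.1]), array([9.9, 9.8]), array([-7.5,  9.8])] foot far [-10.7 -30.8] [ 12.1 -30.8]
   scene tip [-1.9  1.5] collar [-6.8 -2. ]
0.002 collar [ 0.2 -1.7] head top [array([ -7.3, -13.1]), array([  9.8, -13.1]), array([10. , 11.1]), array([-7.6, 11.2])] foot far [-10.8 -30.4] [ 12.2 -30.4]
   scene tip [0.4 3.1] collar [-4.4 -0.4]
0.004 collar [ 0.2 -0.9] head top [array([ -7.4, -12.1]), array([  9.9, -12.1]), array([10.2, 12.5]), array([-7.7, 12.5])] foot far [-10.9 -29.9] [ 12.3 -29.9]
   scene tip [2.7 4.6] collar [-1.9  1.2]
scene bore [-1.   1.8]
[[263.9555139  197.71486219]
 [264.64366515 196.86432152]]
```

Wrist and scene views agree: the bore (0.3 mm beyond the rod in tool x) and the rod axis line up within about 1 mm, tip (209,287) straight above the ring (208,319). Descending gently into the mouth.

>>> {"fn": "carry_out", "kwargs": {
  "steps": [
    [-1,0.0003,0,0.0035,0,0,0],
    [-1,0,0,0.0035,0,0,0],
    [-1,0,0,0.0035,0,0,0],
    [-1,0,0,0.0025,0,0,0],
    [-1,0,0,0.001,0,0,0],
    [-1,0,0,0.001,0,0,0],
    [-1,0,0,0.001,0,0,0],
    [-1,0,0,0.001,0,0,0],
    [-1,0,0,0.001,0,0,0],
    [-1,0,0,0,0,0,0]
  ]
}}

```text
clock: 8.93
tcp_pos: [0.5165, -0.1191, 0.1453]
orientation: [0.0, 0.959, -0.284, -0.0]
wrist_force: [1.2, 0.2, -0.3]
finger_gap: 0.0176
```

>>> {"fn": "carry_out", "kwargs": {
  "steps": [
    [-1,0,0,0.001,0,0,0],
    [-1,0,0,0.001,0,0,0],
    [-1,0,0,0.001,0,0,0],
    [-1,0,0,0,0,0,0]
  ]
}}

```text
clock: 9.43
tcp_pos: [0.5166, -0.1192, 0.1423]
orientation: [0.0, 0.959, -0.284, 0.0]
wrist_force: [0.2, -1.0, -1.1]
finger_gap: 0.0177
```

>>> {"fn": "carry_out", "kwargs": {
  "steps": [
    [-1,0,0,0.001,0,0,0],
    [-1,0,0,0.001,0,0,0],
    [-1,0,0,0.001,0,0,0],
    [-1,0,0,0.001,0,0,0],
    [-1,0,0,0.001,0,0,0],
    [-1,0,0,0,0,0,0]
  ]
}}

```text
clock: 10.18
tcp_pos: [0.5166, -0.1191, 0.1373]
orientation: [0.0, 0.959, -0.284, -0.0]
wrist_force: [0.1, -0.0, -2.1]
finger_gap: 0.0175
```

Run:
```python
from h import *
a=cam('scene');w=cam('wrist');s=env.get_state();t=s['tcp_pos'];print(t,s['wrist_force'],s['ft_torque'])
x,y=proj(a,[t-[0,0,.07]])[0].astype(int)
A=cv2.resize(a['color'][y-50:y+50,x-40:x+40,::-1],None,fx=5,fy=5,interpolation=cv2.INTER_CUBIC)
W=cv2.resize(w['color'][133:293,194:322,::-1],(400,500),interpolation=cv2.INTER_CUBIC)
cv2.imwrite('pics/F.png',np.hstack([A,W]))
```

```text
[ 0.51656023 -0.1191034   0.13735008] [-0.30368343 -0.83991971 -2.06124063] [-0.05596778 -0.08587685  0.0135789 ]
```

View pics/F.png

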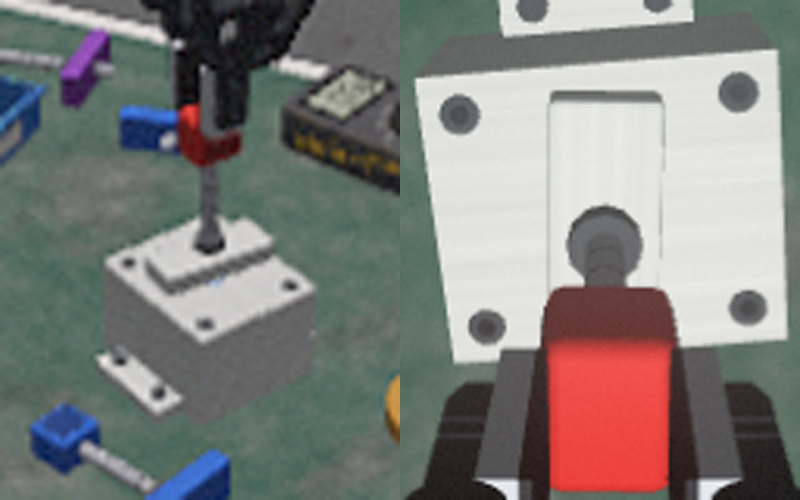

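The rod is inside the bore, with the foot parallel a few mm above the block. Going down to foot contact.

>>> {"fn": "carry_out", "kwargs": {
  "steps": [
    [-1,0,0,0.001,0,0,0],
    [-1,0,0,0.001,0,0,0],
    [-1,0,0,0.001,0,0,0],
    [-1,0,0,0.001,0,0,0],
    [-1,0,0,0.001,0,0,0],
    [-1,0,0,0.001,0,0,0],
    [-1,0,0,0,0,0,0]
  ]
}}

```text
clock: 11.15
tcp_pos: [0.5166, -0.1192, 0.1316]
orientation: [0.0, 0.959, -0.284, 0.0]
wrist_force: [-0.1, -0.3, 1.0]
finger_gap: 0.0179
```

Foot contact: the force rose by about 3 N as the foot began to slide. Creeping for the floor.

>>> {"fn": "carry_out", "kwargs": {
  "steps": [
    [-1,0,0,0.0005,0,0,0],
    [-1,0,0,0.0005,0,0,0],
    [-1,0,0,0.0005,0,0,0],
    [-1,0,0,0.0002,0,0,0]
  ]
}}

```text
clock: 11.65
tcp_pos: [0.5166, -0.1191, 0.1297]
orientation: [0.0, 0.959, -0.284, 0.0]
wrist_force: [-0.8, -0.7, 0.8]
finger_gap: 0.0173
```

>>> {"fn": "carry_out", "kwargs": {
  "steps": [
    [-1,0,0,0.0005,0,0,0],
    [-1,0,0,0.0005,0,0,0],
    [-1,0,0,0.0005,0,0,0]
  ]
}}

```text
clock: 12.02
tcp_pos: [0.5166, -0.1191, 0.1282]
orientation: [0.0, 0.959, -0.284, 0.0]
wrist_force: [-0.1, 0.4, 2.4]
finger_gap: 0.017
```

>>> {"fn": "carry_out", "kwargs": {
  "steps": [
    [-1,0,0,0.0005,0,0,0],
    [-1,0,0,0.0005,0,0,0],
    [-1,0,0,0.0005,0,0,0]
  ]
}}

```text
clock: 12.4
tcp_pos: [0.5166, -0.1191, 0.1267]
orientation: [0.0, 0.959, -0.284, 0.0]
wrist_force: [0.2, 0.3, 1.6]
finger_gap: 0.0174
```

>>> {"fn": "carry_out", "kwargs": {
  "steps": [
    [-1,0,0,0.0005,0,0,0],
    [-1,0,0,0.0005,0,0,0],
    [-1,0,0,0.0005,0,0,0]
  ]
}}

```text
clock: 12.78
tcp_pos: [0.5166, -0.1191, 0.1251]
orientation: [0.0, 0.959, -0.284, 0.0]
wrist_force: [-1.2, -0.1, 2.3]
finger_gap: 0.0171
```

>>> {"fn": "carry_out", "kwargs": {
  "steps": [
    [-1,0,0,0.0005,0,0,0],
    [-1,0,0,0.0005,0,0,0],
    [-1,0,0,0.0005,0,0,0]
  ]
}}

```text
clock: 13.15
tcp_pos: [0.5166, -0.1191, 0.1237]
orientation: [0.0, 0.959, -0.284, 0.0]
wrist_force: [-0.9, -1.3, 2.9]
finger_gap: 0.0176
```

>>> {"fn": "carry_out", "kwargs": {
  "steps": [
    [-1,0,0,0.0005,0,0,0],
    [-1,0,0,0.0005,0,0,0],
    [-1,0,0,0.0005,0,0,0]
  ]
}}

```text
clock: 13.52
tcp_pos: [0.5166, -0.1191, 0.1222]
orientation: [0.0, 0.959, -0.284, 0.0]
wrist_force: [-0.5, -0.2, 2.4]
finger_gap: 0.0173
```

>>> {"fn": "carry_out", "kwargs": {
  "steps": [
    [-1,0,0,0.0005,0,0,0],
    [-1,0,0,0.0005,0,0,0],
    [-1,0,0,0.0005,0,0,0]
  ]
}}

```text
clock: 13.9
tcp_pos: [0.5166, -0.1191, 0.1207]
orientation: [0.0, 0.959, -0.284, 0.0]
wrist_force: [-0.5, -0.8, 1.3]
finger_gap: 0.0177
```

>>> {"fn": "carry_out", "kwargs": {
  "steps": [
    [-1,0,0,0.0005,0,0,0],
    [-1,0,0,0.0005,0,0,0],
    [-1,0,0,0.0005,0,0,0]
  ]
}}

```text
clock: 14.28
tcp_pos: [0.5166, -0.1191, 0.1191]
orientation: [0.0, 0.959, -0.284, 0.0]
wrist_force: [-0.2, -0.2, 1.8]
finger_gap: 0.0174
```

>>> {"fn": "carry_out", "kwargs": {
  "steps": [
    [-1,0,0,0.0005,0,0,0],
    [-1,0,0,0.0005,0,0,0],
    [-1,0,0,0.0005,0,0,0]
  ]
}}

```text
clock: 14.65
tcp_pos: [0.5168, -0.1192, 0.1181]
orientation: [0.0, 0.959, -0.284, 0.0]
wrist_force: [-1.9, 0.8, 6.4]
finger_gap: 0.0179
```

Floor reached: the TCP lags and the force jumped. Adding a little and reading it.

>>> {"fn": "carry_out", "kwargs": {
  "steps": [
    [-1,0,0,0.0002,0,0,0],
    [-1,0,0,0,0,0,0]
  ]
}}

```text
clock: 14.9
tcp_pos: [0.5169, -0.1192, 0.1182]
orientation: [0.0, 0.959, -0.284, 0.001]
wrist_force: [-1.0, -0.3, 6.2]
finger_gap: 0.0177
```

>>> {"fn": "carry_out", "kwargs": {
  "steps": [
    [-1,0,0,0.0003,0,0,0],
    [-1,0,0,0,0,0,0]
  ]
}}

```text
clock: 15.15
tcp_pos: [0.5171, -0.1193, 0.1181]
orientation: [0.0, 0.959, -0.284, 0.001]
wrist_force: [-2.0, -0.4, 7.6]
finger_gap: 0.0173
```

Run:
```python
from h import *
F=[]
for i in range(4):
    env.read_camera('top');F.append(env.get_state()['wrist_force'])
print(np.round(F,1),env.get_state()['tcp_pos'])
```

```text
[[-1.5 -0.8  7.3]
 [-1.  -0.2  7.1]
 [-1.8  1.8  7.8]
 [-2.7  0.7  8.1]] [ 0.51705389 -0.11929432  0.11810112]
```

>>> {"fn": "carry_out", "kwargs": {
  "steps": [
    [-1,0,0,0.0004,0,0,0],
    [-1,0,0,0,0,0,0],
    [-1,0,0,0,0,0,0]
  ]
}}

```text
clock: 15.72
tcp_pos: [0.5172, -0.1194, 0.118]
orientation: [0.0, 0.959, -0.284, 0.001]
wrist_force: [-2.3, 0.3, 9.2]
finger_gap: 0.0174
```

Run:
```python
from h import *
F=[]
for i in range(6):
    env.read_camera('top');F.append(env.get_state()['wrist_force'])
print(np.round(F,1)[:,2],np.mean(F,0),env.get_state()['tcp_pos'],env.get_state()['clock'])
```

```text
[8.6 8.7 8.4 9.4 8.9 7.7] [-1.62899739  0.16870975  8.60445699] [ 0.51721439 -0.11936435  0.11797618] 16.025
```

>>> {"fn": "carry_out", "kwargs": {
  "steps": [
    [-1,0,0,0.0005,0,0,0],
    [-1,0,0,0,0,0,0],
    [-1,0,0,0,0,0,0],
    [-1,0,0,0,0,0,0],
    [-1,0,0,0,0,0,0],
    [-1,0,0,0,0,0,0],
    [-1,0,0,0,0,0,0],
    [-1,0,0,0,0,0,0]
  ]
}}

```text
clock: 17.02
tcp_pos: [0.5175, -0.1194, 0.1179]
orientation: [0.0, 0.959, -0.284, 0.001]
wrist_force: [-1.5, -0.0, 10.9]
finger_gap: 0.0178
```

Run:
```python
from h import *
F=[]
for i in range(4):
    env.read_camera('top');F.append(env.get_state()['wrist_force'])
print(np.round(F,1)[:,2],np.mean(F,0),env.get_state()['tcp_pos'],env.get_state()['clock'])
```

```text
[11.4 10.6 11.  11. ] [-2.31383388  0.80147651 11.00870779] [ 0.51743493 -0.11943852  0.11791625] 17.225
```

>>> {"fn": "carry_out", "kwargs": {
  "steps": [
    [-1,0,0,0,0,0,0],
    [-1,0,0,0,0,0,0],
    [-1,0,0,0,0,0,0],
    [-1,0,0,0,0,0,0],
    [-1,0,0,0,0,0,0],
    [-1,0,0,0,0,0,0],
    [-1,0,0,0,0,0,0],
    [-1,0,0,0,0,0,0]
  ]
}}

```text
clock: 18.23
tcp_pos: [0.5174, -0.1195, 0.1179]
orientation: [0.0, 0.959, -0.284, 0.001]
wrist_force: [-1.6, 0.4, 10.3]
finger_gap: 0.0172
```

Held about 2 s at 10–11 N. Easing the push, then opening and rising straight up.

>>> {"fn": "carry_out", "kwargs": {
  "steps": [
    [-1,0,0,-0.0005,0,0,0],
    [-1,0,0,-0.0005,0,0,0],
    [-1,0,0,0,0,0,0],
    [-0.4,0,0,0,0,0,0],
    [-0.2,0,0,0,0,0,0],
    [0.1,0,0,0,0,0,0],
    [0.3,0,0,0,0,0,0],
    [0.3,0,0,0,0,0,0],
    [0.3,0,0,0,0,0,0]
  ]
}}

```text
clock: 19.35
tcp_pos: [0.5166, -0.1191, 0.1173]
orientation: [0.0, 0.959, -0.284, 0.0]
wrist_force: [-0.3, 0.0, -0.7]
finger_gap: 0.0558
```

>>> {"fn": "carry_out", "kwargs": {
  "steps": [
    [0.3,0,0,-0.005,0,0,0],
    [0.3,0,0,-0.01,0,0,0],
    [0.3,0,0,-0.015,0,0,0],
    [0.3,0,0,-0.02,0,0,0],
    [0.3,0,0,-0.02,0,0,0],
    [0.3,0,0,-0.02,0,0,0],
    [0.3,0,0,-0.02,0,0,0],
    [0.3,0,0,0,0,0,0],
    [0.3,0,0,0,0,0,0]
  ]
}}

```text
clock: 20.48
tcp_pos: [0.5165, -0.119, 0.2272]
orientation: [0.0, 0.959, -0.284, 0.0]
wrist_force: [0.2, -0.2, -0.9]
finger_gap: 0.0554
```

Run:
```python
from h import *
a=cam('scene');w=cam('wrist');s=env.get_state();print(s['tcp_pos'],s['wrist_force'],s['finger_gap'],s['clock'])
A=cv2.resize(a['color'][137:237,231:311,::-1],None,fx=5,fy=5,interpolation=cv2.INTER_CUBIC)
W=cv2.resize(w['color'][100:300,176:336,::-1],(400,500),interpolation=cv2.INTER_CUBIC)
cv2.imwrite('pics/G.png',np.hstack([A,W]))
```

```text
[ 0.51609551 -0.11891375  0.22650046] [-0.05645861  0.69799    -0.26195984] 0.055619485361432214 20.575
```

View pics/G.png

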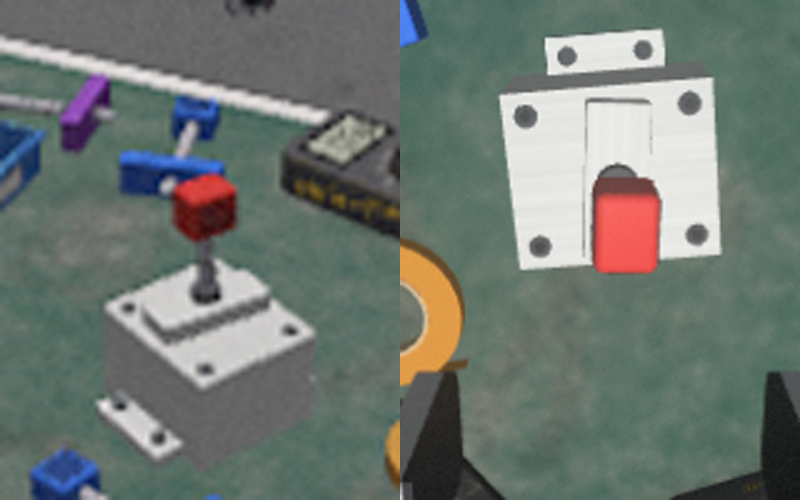

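The gauge stands in the bore, but in the wrist view the head at (626,235) sits slightly right of the collar at (617,178). Before handing in I'm checking for tilt against a model.

Run:
```python
from h import *
import pickle
from scipy.optimize import least_squares
from scipy.spatial.transform import Rotation as Ro
w=cam('wrist');a=cam('scene');pickle.dump((w,a),open('w4.pkl','wb'))
W=cv2.resize(w['color'][100:300,176:336,::-1],None,fx=4,fy=4,interpolation=cv2.INTER_CUBIC)[40:480,120:560]
A=cv2.resize(a['color'][167:211,248:292,::-1],None,fx=10,fy=10,interpolation=cv2.INTER_CUBIC)[:,:340]
cv2.imwrite('pics/H.png',np.hstack([W,A]))
ex=np.array([.8387,-.5446,0]);ey=np.array([-.5446,-.8387,0]);ez=np.array([0,0,1.])
B=np.array([.5155,-.1195,.055])
z=.118-.003-.055
for tilt in(0,2):
  R=Ro.from_rotvec(np.radians(tilt)*np.array(-ey)).as_matrix() # leans head to... 
  pts=[[x,y,zz] for zz,s in((z+.012,(10,13)),(.012,(12,30)),(0,(12,30))) for x,y in((-s[0]/1e3,-s[1]/1e3),(s[0]/1e3,-s[1]/1e3),(s[0]/1e3,s[1]/1e3),(-s[0]/1e3,s[1]/1e3))]
  P=np.array([B+R@(p[0]*ex+p[1]*ey+p[2]*ez) for p in pts])
  q=(proj(w,P)-[176,100])*4-[120,40];r=(proj(a,P)-[248,167])*10+[440,0]
  hc=(proj(w,[B+R@(ez*(z+.012)),B+R@(ez*.019)])-[176,100])*4-[120,40]
  print(tilt,'head',q[:4].round(0).tolist(),'foot',q[4:6].round(0).tolist(),q[8:10].round().tolist(),'axis',hc.round(0).tolist())
  print('  scene head',r[:4].round(0).tolist(),'foot bottom',r[8:].round(0).tolist())
```

```text
0 head [[158.0, 275.0], [265.0, 275.0], [263.0, 405.0], [160.0, 405.0]] foot [[159.0, 131.0], [266.0, 131.0]] [[162.0, 122.0], [264.0, 123.0]] axis [[211.0, 341.0], [213.0, 268.0]]
  scene head [[658.0, 123.0], [612.0, 83.0], [705.0, 51.0], [752.0, 90.0]] foot bottom [[601.0, 399.0], [549.0, 348.0], [754.0, 272.0], [808.0, 320.0]]
2 head [[171.0, 276.0], [278.0, 275.0], [276.0, 404.0], [173.0, 406.0]] foot [[161.0, 131.0], [268.0, 131.0]] [[161.0, 123.0], [264.0, 122.0]] axis [[225.0, 341.0], [216.0, 268.0]]
  scene head [[652.0, 117.0], [606.0, 80.0], [699.0, 48.0], [746.0, 84.0]] foot bottom [[601.0, 397.0], [549.0, 350.0], [754.0, 273.0], [808.0, 318.0]]
```

View pics/H.png

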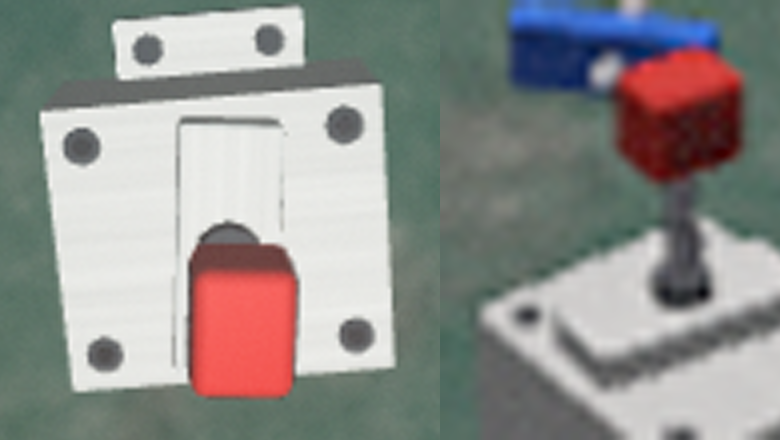

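The tilt is real. The head sits about 3 mm right of the foot's centre line over 70 mm, against about 0.7 mm while held, so it leans about 2° in gauge x and the foot's left edge is slightly raised. The fix is to turn the jaws 90° so they straddle the head along gauge y, then press the foot's top gently with the fingertips to seat it flat. Time used is 20.7 s.

>>> {"fn": "carry_out", "kwargs": {
  "steps": [
    [-0.15,0,0,0,0,0,-0.1745],
    [-0.15,0,0,0,0,0,-0.1745],
    [-0.15,0,0,0,0,0,-0.1745],
    [-0.15,0,0,0,0,0,-0.1745],
    [-0.15,0,0,0,0,0,-0.1745],
    [-0.15,0,0,0,0,0,-0.1745],
    [-0.15,0,0,0,0,0,-0.1745],
    [-0.15,0,0,0,0,0,-0.1745],
    [-0.15,0,0,0,0,0,-0.1748],
    [-0.15,0,0,0,0,0,0],
    [-0.15,0,0,0.02,0,0,0],
    [-0.15,0,0,0.02,0,0,0],
    [-0.15,0,0,0.02,0,0,0],
    [-0.15,0,0,0.012,0,0,0],
    [-0.15,0,0,0,0,0,0]
  ]
}}

```text
clock: 22.55
tcp_pos: [0.5159, -0.1189, 0.1544]
orientation: [-0.001, 0.879, 0.476, -0.001]
wrist_force: [-0.3, 0.8, 1.0]
finger_gap: 0.036
```

Run:
```python
from h import *
w=cam('wrist');s=env.get_state();print(s['tcp_pos'],s['orientation'],s['wrist_force'],s['finger_gap'],s['joint_pos'][5])
cv2.imwrite('pics/I.png',cv2.resize(w['color'][144:384,96:416,::-1],(800,600),interpolation=cv2.INTER_CUBIC))
```

```text
[ 0.51650442 -0.11907708  0.15526804] [-1.37850200e-04  8.79086212e-01  4.76662756e-01 -1.69172692e-04] [0.38042517 0.43790355 0.78509374] 0.03609313170823573 0.19904346041043403
```

View pics/I.png

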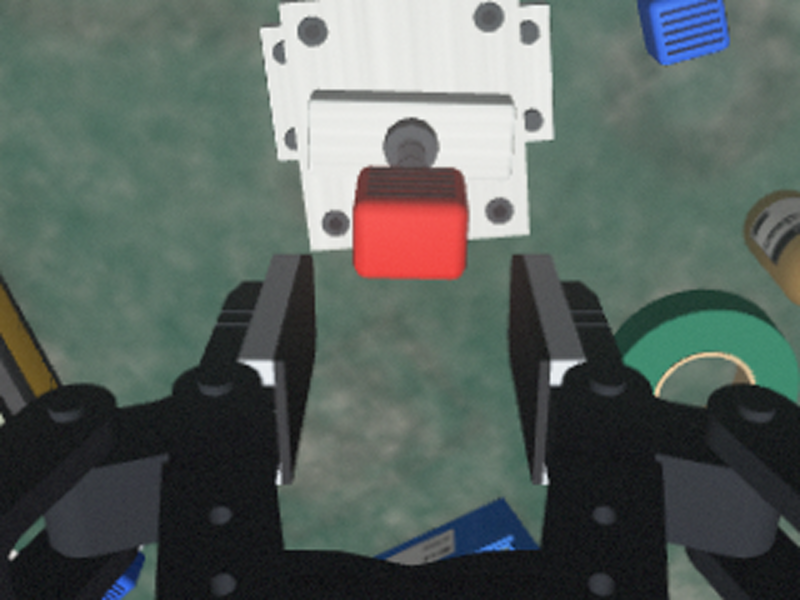

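The head at (411,222) is centred between the fingers (inner edges 314 and 511), and the foot's far edge shows a thick dark side, confirming the lift. That was the 12th picture, so the remaining checks are numeric. Descending.

>>> {"fn": "carry_out", "kwargs": {
  "steps": [
    [-0.15,0,0,0.016,0,0,0],
    [-0.15,0,0,0.016,0,0,0],
    [-0.15,0,0,0.016,0,0,0],
    [-0.15,0,0,0.014,0,0,0],
    [-0.15,0,0,0.001,0,0,0],
    [-0.15,0,0,0,0,0,0]
  ]
}}

```text
clock: 23.35
tcp_pos: [0.5167, -0.1192, 0.0924]
orientation: [0.0, 0.879, 0.477, -0.0]
wrist_force: [0.3, -0.2, -0.0]
finger_gap: 0.0364
```

>>> {"fn": "carry_out", "kwargs": {
  "steps": [
    [-0.15,0,0,0.001,0,0,0],
    [-0.15,0,0,0.001,0,0,0],
    [-0.15,0,0,0.001,0,0,0]
  ]
}}

```text
clock: 23.72
tcp_pos: [0.5168, -0.1192, 0.0895]
orientation: [0.0, 0.879, 0.477, 0.0]
wrist_force: [0.2, 0.3, -0.2]
finger_gap: 0.0363
```

>>> {"fn": "carry_out", "kwargs": {
  "steps": [
    [-0.15,0,0,0.0007,0,0,0],
    [-0.15,0,0,0.0007,0,0,0]
  ]
}}

```text
clock: 23.98
tcp_pos: [0.5166, -0.1191, 0.0879]
orientation: [0.0, 0.879, 0.477, -0.0]
wrist_force: [-0.9, 0.0, 0.6]
finger_gap: 0.0364
```

>>> {"fn": "carry_out", "kwargs": {
  "steps": [
    [-0.15,0,0,0.0007,0,0,0],
    [-0.15,0,0,0.0007,0,0,0]
  ]
}}

```text
clock: 24.22
tcp_pos: [0.5166, -0.1191, 0.0864]
orientation: [0.0, 0.879, 0.477, 0.0]
wrist_force: [0.3, -0.7, -0.1]
finger_gap: 0.0362
```

>>> {"fn": "carry_out", "kwargs": {
  "steps": [
    [-0.15,0,0,0.0007,0,0,0],
    [-0.15,0,0,0.0007,0,0,0]
  ]
}}

```text
clock: 24.48
tcp_pos: [0.5166, -0.1191, 0.085]
orientation: [0.0, 0.879, 0.477, -0.0]
wrist_force: [-0.5, -0.5, -0.2]
finger_gap: 0.0364
```

>>> {"fn": "carry_out", "kwargs": {
  "steps": [
    [-0.15,0,0,0.0007,0,0,0],
    [-0.15,0,0,0.0007,0,0,0]
  ]
}}

```text
clock: 24.72
tcp_pos: [0.5166, -0.1191, 0.0836]
orientation: [0.0, 0.879, 0.477, -0.0]
wrist_force: [0.5, 0.1, 0.2]
finger_gap: 0.0363
```

>>> {"fn": "carry_out", "kwargs": {
  "steps": [
    [-0.15,0,0,0.0007,0,0,0],
    [-0.15,0,0,0.0007,0,0,0]
  ]
}}

```text
clock: 24.98
tcp_pos: [0.5166, -0.1191, 0.0823]
orientation: [0.0, 0.879, 0.477, 0.0]
wrist_force: [1.1, 0.6, -0.4]
finger_gap: 0.0362
```

>>> {"fn": "carry_out", "kwargs": {
  "steps": [
    [-0.15,0,0,0.0007,0,0,0],
    [-0.15,0,0,0.0007,0,0,0]
  ]
}}

```text
clock: 25.22
tcp_pos: [0.5166, -0.1191, 0.0808]
orientation: [0.0, 0.879, 0.477, -0.0]
wrist_force: [0.5, 0.2, -0.0]
finger_gap: 0.0361
```

>>> {"fn": "carry_out", "kwargs": {
  "steps": [
    [-0.15,0,0,0.0007,0,0,0],
    [-0.15,0,0,0.0007,0,0,0]
  ]
}}

```text
clock: 25.48
tcp_pos: [0.5166, -0.1191, 0.0795]
orientation: [0.0, 0.879, 0.477, -0.0]
wrist_force: [1.0, 0.3, -0.6]
finger_gap: 0.0365
```

>>> {"fn": "carry_out", "kwargs": {
  "steps": [
    [-0.15,0,0,0.0006,0,0,0],
    [-0.15,0,0,0.0006,0,0,0]
  ]
}}

```text
clock: 25.72
tcp_pos: [0.5166, -0.1191, 0.0782]
orientation: [0.0, 0.879, 0.477, -0.0]
wrist_force: [0.6, 0.8, -0.3]
finger_gap: 0.036
```

>>> {"fn": "carry_out", "kwargs": {
  "steps": [
    [-0.15,0,0,0.0005,0,0,0],
    [-0.15,0,0,0,0,0,0]
  ]
}}

```text
clock: 25.98
tcp_pos: [0.5165, -0.1191, 0.0777]
orientation: [-0.0, 0.879, 0.477, -0.0]
wrist_force: [0.3, 0.2, 0.6]
finger_gap: 0.0363
```

>>> {"fn": "carry_out", "kwargs": {
  "steps": [
    [-0.15,0,0,0.0005,0,0,0],
    [-0.15,0,0,0.0005,0,0,0]
  ]
}}

```text
clock: 26.22
tcp_pos: [0.5166, -0.1191, 0.0768]
orientation: [0.0, 0.879, 0.477, -0.0]
wrist_force: [-0.4, 0.8, -0.1]
finger_gap: 0.0361
```

>>> {"fn": "carry_out", "kwargs": {
  "steps": [
    [-0.22,0,0,0,0,0,0],
    [-0.28,0,0,0,0,0,0],
    [-0.28,0,0,0,0,0,0]
  ]
}}

```text
clock: 26.6
tcp_pos: [0.5166, -0.1191, 0.0768]
orientation: [0.0, 0.879, 0.477, 0.0]
wrist_force: [0.5, -0.7, -0.3]
finger_gap: 0.0309
```

Run:
```python
from h import *
import pickle
a=cam('scene');w=cam('wrist');pickle.dump((w,a),open('w5.pkl','wb'))
t=np.array([.5166,-.1191,0]);tx=np.array([.5446,.8387,0]);ty=np.array([.8387,-.5446,0])
g=a['color'].astype(int)
for d in(.018,.024):
  for e in(-.011,0):
    print(d,e)
    for z in np.arange(.048,.1,.003):
      u,v=proj(a,t+d*tx+e*ty+[0,0,z])[0]
      print(round(z,3),round(u),round(v),g[round(v),round(u)],end=' | ')
    print()
# char map of region
G=cv2.cvtColor(a['color'],cv2.COLOR_RGB2GRAY)
u,v=proj(a,t+[0,0,.08])[0].astype(int);print(u,v)
R=a['color'].astype(int)
for y in range(v-25,v+22):
  print(y,''.join('R' if R[y,x,0]>1.8*R[y,x,1]+20 else ' .:-=+*#%@'[G[y,x]*10//256] for x in range(u-25,u+30)))
```

```text
0.018 -0.011
0.048 268 207 [206 204 203] | 0.051 268 206 [205 205 203] | 0.054 268 205 [197 195 194] | 0.057 268 204 [140 139 139] | 0.06 268 203 [99 99 99] | 0.063 268 202 [93 91 93] | 0.066 268 201 [163 162 162] | 0.069 268 200 [218 216 215] | 0.072 268 199 [211 210 209] | 0.075 268 198 [212 210 209] | 0.078 268 197 [214 213 211] | 0.081 268 196 [209 206 206] | 0.084 268 195 [173 172 169] | 0.087 268 194 [92 94 94] | 0.09 268 193 [69 68 75] | 0.093 268 192 [69 68 70] | 0.096 268 191 [73 72 75] | 0.099 268 190 [72 72 75] | 
0.018 0
0.048 265 205 [138 137 137] | 0.051 265 204 [97 98 98] | 0.054 265 203 [91 93 92] | 0.057 265 202 [159 157 158] | 0.06 265 201 [215 214 214] | 0.063 265 200 [210 208 207] | 0.066 265 199 [209 208 207] | 0.069 265 198 [208 206 205] | 0.072 265 197 [209 207 207] | 0.075 265 196 [209 208 206] | 0.078 265 195 [199 198 196] | 0.081 265 194 [151 151 151] | 0.084 265 193 [67 66 68] | 0.087 265 192 [16 18 22] | 0.09 265 191 [10 13 20] | 0.093 265 190 [25 32 31] | 0.096 265 189 [26 25 29] | 0.099 265 188 [22 21 23] | 
0.024 -0.011
0.048 266 208 [207 206 205] | 0.0
[... 487 characters left out ...]

0.024 0
0.048 263 206 [199 197 196] | 0.051 263 205 [158 158 155] | 0.054 263 204 [102 100 101] | 0.057 263 203 [85 88 87] | 0.06 263 202 [152 154 154] | 0.063 263 201 [208 207 207] | 0.066 263 200 [212 211 209] | 0.069 263 199 [209 207 205] | 0.072 263 198 [208 207 206] | 0.075 263 197 [209 207 207] | 0.078 263 196 [210 209 207] | 0.081 263 195 [209 207 205] | 0.084 263 194 [211 210 209] | 0.087 263 193 [196 195 194] | 0.09 263 192 [62 67 66] | 0.093 263 191 [27 28 30] | 0.096 263 190 [29 28 38] | 0.099 263 189 [35 37 38] | 
271 192<stdin>:18: RuntimeWarning: overflow encountered in scalar multiply
Traceback (most recent call last):
OverflowError: Python integer 256 out of bounds for uint8
```

Run:
```python
from h import *
import pickle
w,a=pickle.load(open('w5.pkl','rb'))
def cmap(im,x0,x1,y0,y1):
  R=im.astype(int);G=R.sum(2)//3
  for y in range(y0,y1):
    print('%3d '%y+''.join('R' if R[y,x,0]>1.8*R[y,x,1]+15 else 'g' if R[y,x,1]>1.25*R[y,x,0] else ' .:-=+*#%@'[G[y,x]*10//256] for x in range(x0,x1)))
cmap(a['color'],242,305,150,222)
t=np.array([.5166,-.1191,0])
print(proj(a,[t+[0,0,z] for z in(.055,.067,.0768,.1,.118,.13)]).round(1).tolist())
print(proj(w,[t+[0,0,z] for z in(.055,.067,.0768,.118,.13)]).round(0).tolist())
```

```text
150 g+***#%%%%%%#%#- g  .g.    ... . .g . . . . .. .:.......:==--==
151 ggggg=+*##%%%@#: .  . ... .  g .....   g.    .g.......g. -==--=
152 =-gggg-=++++*#=.  . ...g.  g   ..   . ....  . ........g. -=====
153 =-gg=-++++Rggg.g:.. ...g .g.     ... .:::.. ..:.:-:..    ----==
154 -g--g=+++RRggg .:.g...  ..g.    .  ...:....  .:::-=:.   ----===
155 gggg=+++=:.-g::-:.... . g..... .... ....   ......:-:..  ----===
156 -gg-=+++-:.gg-==:....  . ...:::...  .. ..  .....:.... .:=======
157 +=-=+++-:..-====:.. .   ...:::.  g...g..  ............ ======-=
158 *==+++=--=--===-.. . .  . .......  gg  ...:..........  -=======
159 =-=+==:-++===--:. . .. .  ... .   . ...   :..........g----::--=
160 -++=-:.-=====:...   .....g ... . g   g   ...........  --::+=::-
161 -=-:::-====-:...-....  ...  .gg.. ..   ...g  ..... . :::-+**+=-
162 g:...-====-....:==.. g  ..     .g...   g. .   .:...g :.=*+**+++
163 =::..:---::....:==:  .... g..g.    .   ...   g::.g.. -+**=*+===
164 =::..:::::...:::--.   .. . .... . ..   g.  .. -:.  g-+*+++++*+*
165 =::...:....g.:-:g-g... ....g . g.  .........:.:.   .**+=**++**+
166 =-:R... 
[... 3273 characters left out ...]
-------=---=++----=---=--------=====-----=====
215 gggg--=ggg--=+=--===-=----------------==-=--=-=--==-===---=====
216 gggggggggg+=====-----------------=-=------=----=-=-============
217 gggggggg+##+--+*=------------=--=----=--==--=----=========-====
218 gggggggg=%%*:.*#*=-------=----=-=---=--------====-=====-=======
219 -g-g-ggg-+#####%##+----------------=--=--=----=--=-============
220 -=--gggg--+#%%%%#%#+---==----==-=-------=-----=-=-====--gg====-
221 ----gggg---=*%%%%#%#*=--------==---=-------=---=----==gggg-====
[[271.4, 200.4], [271.5, 196.4], [271.5, 193.1], [271.6, 185.1], [271.6, 178.8], [271.7, 174.6]]
[[258.0, 235.0], [258.0, 245.0], [258.0, 254.0], [257.0, 306.0], [257.0, 328.0]]
```

Run:
```python
from h import *
import pickle
w,a=pickle.load(open('w5.pkl','rb'))
# camera fixed in hand: use w5 extrinsics with tcp .0768; picture-I pixels
t=np.array([.5166,-.1191,.0768]);tx=np.array([.5446,.8387,0]);ty=np.array([.8387,-.5446,0])
for name,p,q in(('tip far',(314,255),(511,255)),('tip white corner low',(280,362),(548,362))):
  for s in(-.03,-.02,-.01,0,.01,.02):
    P=[atz(w,96+x/2.5-.2,144+y/2.5-.2,t[2]+s) for x,y in(p,q)]
    print(name,s,[np.round(1e3*np.array([(X-t)@tx,(X-t)@ty]),1).tolist() for X in P])
```

```text
tip far -0.03 [[-21.1, 10.9], [24.4, 10.9]]
tip far -0.02 [[-19.9, 5.8], [23.1, 5.8]]
tip far -0.01 [[-18.6, 0.8], [21.8, 0.8]]
tip far 0 [[-17.4, -4.3], [20.5, -4.3]]
tip far 0.01 [[-16.1, -9.3], [19.2, -9.3]]
tip far 0.02 [[-14.9, -14.3], [17.9, -14.3]]
tip white corner low -0.03 [[-30.6, 39.9], [34.6, 39.9]]
tip white corner low -0.02 [[-28.8, 33.2], [32.7, 33.2]]
tip white corner low -0.01 [[-27.0, 26.6], [30.9, 26.6]]
tip white corner low 0 [[-25.2, 19.9], [29.0, 19.9]]
tip white corner low 0.01 [[-23.5, 13.2], [27.1, 13.2]]
tip white corner low 0.02 [[-21.7, 6.6], [25.2, 6.6]]
```

Two independent views agree that the fingertips are still about 14–18 mm above the foot; at this opening they sit behind the nominal TCP. There is clear space above the head, so I continue down with force checks.

>>> {"fn": "carry_out", "kwargs": {
  "steps": [
    [-0.28,0,0,0.0012,0,0,0],
    [-0.28,0,0,0.0012,0,0,0],
    [-0.28,0,0,0.0012,0,0,0],
    [-0.28,0,0,0.0012,0,0,0],
    [-0.28,0,0,0.0012,0,0,0]
  ]
}}

```text
clock: 27.32
tcp_pos: [0.5166, -0.1191, 0.0707]
orientation: [0.0, 0.879, 0.477, -0.0]
wrist_force: [-0.4, -0.4, 0.5]
finger_gap: 0.0308
```

>>> {"fn": "carry_out", "kwargs": {
  "steps": [
    [-0.28,0,0,0.001,0,0,0],
    [-0.28,0,0,0.001,0,0,0],
    [-0.28,0,0,0.001,0,0,0]
  ]
}}

```text
clock: 27.7
tcp_pos: [0.5166, -0.1191, 0.0677]
orientation: [0.0, 0.879, 0.477, 0.0]
wrist_force: [-0.4, -0.2, -0.0]
finger_gap: 0.0308
```

Run:
```python
from h import *
a=cam('scene');s=env.get_state();print(s['tcp_pos'],s['wrist_force'],s['finger_gap'],s['clock'])
R=a['color'].astype(int);G=R.sum(2)//3
for y in range(158,206):
    print('%3d '%y+''.join('R' if R[y,x,0]>1.8*R[y,x,1]+15 else 'g' if R[y,x,1]>1.25*R[y,x,0] else ' .:-=+*#%@'[G[y,x]*10//256] for x in range(250,297)))
```

```text
[ 0.5165291  -0.11910092  0.06762413] [ 0.07596116 -0.63952506  0.42670009] 0.031090424446838103 27.75
158 -=-==g :::... .g.  .... .  ........g ...:--:.. 
159 +**+=:-=:....  ... ..... ..  ...    ....:.:.  g
160 -=+=====:.. ... g .:.::. g  . . .. ........  ..
161 :--====-....   .  ..::..g.... .. ........... . 
162 -======:. ..  . .g ...   .g  ...   ....g.....g 
163 -====-:..... ...  .gg.. .g.g..  .g .. ....g ..+
164 ====-:.... .. .g ......g ...  ......  ....   =*
165 ===:...:-:. . .... . .. g  ..   .g.g ..... ..*+
166 =-:....:ggg.   ..   ...  .g . . ..g . :..g.g:**
167 -::....gggg g  .  . .. .  ...gg..g ..g::... .=*
168 .:...::gggg.  .    . . .. .. g ...g.:... . ...-
169 ...  :=-gg..... g.. .g   g ......gg.::...g.:--:
170 . .  .-:gg..::... . .. ggg.  ..g .g.::.... ::--
171  ...  .:gg..::::. . .gR-=gg g .. ..::..  g .:::
172 ..  .. ggg....:::. . gRRRR.g....  ...... g.....
173 :.     gggg....:....ggRRRRR.g.... .   .. ..:...
174 ....g g gg..  ....g.gRRRRRRR:... .    g. .:-:..
175 .. ...  gg.    . . .gRRRRRRRR.. . .. ::....:-:.
176 :.. g. ..:. .. ... ggRRRRRRR.. .g...:---::..::.
177 -.  .
[... 798 characters left out ...]
:*%##=  +=-=====-===-==-
193 ======-----. .  --:+=-::+%%%#*###+=========g===
194 ===-===--+#*: g ---:-----*%%%#%%%#*======-==g==
195 ==----++##%%*-. ---.:---:*%%%%%%%%+=-=-====g-==
196 ----+###%%%%%#=:--:...:..*%%%%#**+===-====-g===
197 --+###**###%%%#*--+*-::=+#%%#*+=---#*==-==-g--=
198 --*%#+:-#*#%%%%#*##%######*+=-----=%#*=-=--g-=-
199 g-+*#*++#+*%%%%%#%%%%%#**=------+*#%%#*+=--=--=
200 g--=*###%+-*%%%%%%%#**+------++###%%%%%#*=-====
201 g---=*%%%*=-+%%%#**+=-----++###%%%%%%%####=---=
202 g----=*#%#*=-+**+=-----=+###%%####%%%*==*#*+=gg
203 g--=---+#%#*=--------+*##%%%%%%###%%%+-:+%%*=--
204 g-------+*%#*=----++###%%#%#%%%%###%%#####*+=-=
205 g--------=*%#*-++###%%%%#####%%%%##%%%%#*+=--=-
```

>>> {"fn": "carry_out", "kwargs": {
  "steps": [
    [-0.28,0,0,0.0008,0,0,0],
    [-0.28,0,0,0.0008,0,0,0],
    [-0.28,0,0,0.0008,0,0,0]
  ]
}}

```text
clock: 28.12
tcp_pos: [0.5166, -0.1191, 0.0653]
orientation: [0.0, 0.879, 0.477, -0.0]
wrist_force: [-0.6, 0.8, 0.1]
finger_gap: 0.0309
```

>>> {"fn": "carry_out", "kwargs": {
  "steps": [
    [-0.28,0,0,0.0007,0,0,0],
    [-0.28,0,0,0.0007,0,0,0]
  ]
}}

```text
clock: 28.38
tcp_pos: [0.5166, -0.1191, 0.0639]
orientation: [0.0, 0.879, 0.477, -0.0]
wrist_force: [0.1, 0.5, -0.4]
finger_gap: 0.0309
```

>>> {"fn": "carry_out", "kwargs": {
  "steps": [
    [-0.28,0,0,0.0007,0,0,0],
    [-0.28,0,0,0.0007,0,0,0]
  ]
}}

```text
clock: 28.62
tcp_pos: [0.5166, -0.1191, 0.0626]
orientation: [0.0, 0.879, 0.477, 0.0]
wrist_force: [0.0, 0.7, -0.6]
finger_gap: 0.0307
```

>>> {"fn": "carry_out", "kwargs": {
  "steps": [
    [-0.28,0,0,0.0007,0,0,0],
    [-0.28,0,0,0.0007,0,0,0]
  ]
}}

```text
clock: 28.88
tcp_pos: [0.5166, -0.1191, 0.0611]
orientation: [0.0, 0.879, 0.477, -0.0]
wrist_force: [-0.7, -0.4, -0.1]
finger_gap: 0.0308
```

>>> {"fn": "carry_out", "kwargs": {
  "steps": [
    [-0.28,0,0,0.0006,0,0,0],
    [-0.28,0,0,0.0006,0,0,0]
  ]
}}

```text
clock: 29.12
tcp_pos: [0.5166, -0.1191, 0.0603]
orientation: [0.0, 0.879, 0.477, 0.0]
wrist_force: [-2.5, 1.0, 6.4]
finger_gap: 0.0305
```

Contact (6.4 N). Adding a little, then checking.

>>> {"fn": "carry_out", "kwargs": {
  "steps": [
    [-0.28,0,0,0.0005,0,0,0],
    [-0.28,0,0,0,0,0,0]
  ]
}}

```text
clock: 29.38
tcp_pos: [0.5164, -0.119, 0.06]
orientation: [-0.0, 0.879, 0.477, -0.0]
wrist_force: [-2.4, 0.7, 5.1]
finger_gap: 0.0311
```

```bash
cat > red.py <<'E'
from h import *
def red(im):
    R=im.astype(float);m=(R[...,0]>1.8*R[...,1]+15)&(R[...,0]>60)
    m=m.astype(np.uint8);n,l,st,c=cv2.connectedComponentsWithStats(m)
    return [(st[i].tolist(),c[i].round(2).tolist()) for i in range(1,n) if st[i,4]>40]
E
python3 - <<'E'
from red import *
import pickle
w4=pickle.load(open('w4.pkl','rb'));w5=pickle.load(open('w5.pkl','rb'));w2=pickle.load(open('w3.pkl','rb'))
a=cam('scene');w=cam('wrist');b=cam('top')
for n,x in(('w4 scene',w4[1]),('w5 scene',w5[1]),('now scene',a)):print(n,[r for r in red(x['color']) if 240<r[1][0]<300])
b0=w2[2]
print('top now',red(b['color']))
for n,x in(('w4',w4[0]),('w5',w5[0]),('now',w)):print(n,'wrist',red(x['color']))
s=env.get_state();print(s['tcp_pos'],s['wrist_force'],s['ft_torque'],s['clock'])
E
```

```text
w4 scene [([266, 172, 12, 13, 119], [271.26, 177.37])]
w5 scene [([269, 172, 10, 13, 87], [273.05, 177.52])]
now scene [([269, 173, 10, 12, 68], [274.0, 178.46])]
top now []
w4 wrist [([254, 177, 26, 32, 785], [266.31, 192.75])]
w5 wrist [([222, 279, 74, 76, 4278], [258.41, 322.92])]
now wrist [([217, 301, 85, 70, 3962], [258.56, 339.69])]
[ 0.51638159 -0.11894953  0.05996666] [-1.32905371  1.19629205  5.38127952] [0.20610414 0.43605318 0.00340976] 29.525
```

>>> {"fn": "carry_out", "kwargs": {
  "steps": [
    [-0.28,0,0,0.0005,0,0,0],
    [-0.28,0,0,0.0004,0,0,0],
    [-0.28,0,0,0,0,0,0]
  ]
}}

```text
clock: 29.9
tcp_pos: [0.5162, -0.1188, 0.0596]
orientation: [-0.0, 0.879, 0.477, -0.0]
wrist_force: [-5.1, 1.3, 10.6]
finger_gap: 0.0306
```

>>> {"fn": "carry_out", "kwargs": {
  "steps": [
    [-0.28,0,0,0.0003,0,0,0],
    [-0.28,0,0,0,0,0,0]
  ]
}}

```text
clock: 30.15
tcp_pos: [0.5162, -0.1188, 0.0596]
orientation: [-0.0, 0.879, 0.477, -0.0]
wrist_force: [-4.9, 2.0, 12.2]
finger_gap: 0.0304
```

Stopped firm at 12 N after 1.1 mm of travel, so the foot is seated. Rising clear and turning back to the earlier viewing pose to compare.

>>> {"fn": "carry_out", "kwargs": {
  "steps": [
    [-0.25,0,0,-0.001,0,0,0],
    [-0.22,0,0,-0.002,0,0,0],
    [-0.2,0,0,-0.01,0,0,0],
    [-0.2,0,0,-0.02,0,0,0],
    [-0.2,0,0,-0.03,0,0,0],
    [-0.2,0,0,-0.035,0,0,0],
    [-0.2,0,0,-0.035,0,0,0],
    [-0.2,0,0,-0.036,0,0,0],
    [0.3,0,0,0,0,0,0.1745],
    [0.3,0,0,0,0,0,0.1745],
    [0.3,0,0,0,0,0,0.1745],
    [0.3,0,0,0,0,0,0.1745],
    [0.3,0,0,0,0,0,0.1745],
    [0.3,0,0,0,0,0,0.1745],
    [0.3,0,0,0,0,0,0.1745],
    [0.3,0,0,0,0,0,0.1745],
    [0.3,0,0,0,0,0,0.1748],
    [0.3,0,0,0,0,0,0],
    [0.3,0,0,0,0,0,0]
  ]
}}

```text
clock: 32.52
tcp_pos: [0.5166, -0.1191, 0.2275]
orientation: [0.0, 0.959, -0.283, 0.0]
wrist_force: [-0.6, -0.8, 0.4]
finger_gap: 0.0558
```

Run:
```python
from red import *
import pickle
w4,a4=pickle.load(open('w4.pkl','rb'))
a=cam('scene');w=cam('wrist');pickle.dump((w,a),open('w6.pkl','wb'))
s=env.get_state();print(s['tcp_pos'],s['orientation'],s['wrist_force'],s['clock'])
for n,x in(('w4',w4),('now',w)):
  print(n,red(x['color']))
  G=x['color'].astype(int).sum(2)//3
  for r in(140,150,158,164,168,172):print(r,G[r,236:286].tolist())
for n,x in(('a4',a4),('now',a)):print(n,[r for r in red(x['color']) if 240<r[1][0]<300])
```

```text
[ 0.51657708 -0.11909407  0.22740991] [ 4.75995723e-05  9.59073022e-01 -2.83158849e-01  5.18159701e-05] [-0.4415562   0.09535153 -0.14742036] 32.625
w4 [([254, 177, 26, 32, 785], [266.31, 192.75])]
140 [225, 225, 227, 226, 226, 228, 226, 226, 228, 228, 228, 228, 229, 226, 191, 118, 118, 114, 115, 115, 117, 115, 124, 125, 123, 124, 122, 122, 122, 121, 119, 120, 122, 117, 119, 115, 114, 114, 114, 149, 229, 230, 229, 228, 228, 228, 229, 229, 228, 227]
150 [228, 230, 229, 228, 230, 230, 230, 229, 230, 230, 231, 229, 230, 224, 151, 224, 232, 232, 235, 233, 232, 232, 233, 233, 234, 234, 232, 231, 233, 231, 235, 235, 232, 230, 231, 230, 229, 232, 231, 228, 220, 227, 226, 228, 227, 227, 227, 226, 226, 227]
158 [230, 231, 231, 233, 233, 233, 233, 233, 234, 233, 233, 232, 233, 226, 181, 227, 229, 232, 233, 234, 232, 232, 234, 234, 236, 235, 233, 232, 231, 233, 235, 233, 232, 231, 231, 229, 231, 232, 231, 227, 210, 231, 233, 234, 233, 233, 234, 234, 233, 233]
164 [228, 228, 228, 228, 228, 230, 229, 230, 229, 230, 230, 229, 230, 224, 171, 226, 230, 233, 235, 234, 231, 232, 232, 233, 236, 233, 22
[... 1555 characters left out ...]
, 229, 234, 233, 231, 231, 232, 228, 231, 232, 231, 222, 184, 230, 230, 229, 229, 230, 228, 229, 228, 227, 228, 228]
168 [226, 226, 227, 225, 226, 226, 225, 228, 226, 225, 226, 221, 198, 223, 229, 232, 233, 220, 128, 81, 99, 109, 112, 111, 111, 112, 112, 113, 109, 101, 93, 156, 223, 227, 232, 231, 232, 226, 203, 231, 231, 230, 231, 230, 230, 230, 229, 230, 230, 229]
172 [229, 230, 229, 229, 231, 230, 229, 230, 229, 229, 229, 225, 191, 159, 78, 77, 81, 80, 78, 75, 81, 80, 80, 79, 80, 80, 77, 78, 78, 79, 79, 79, 81, 81, 81, 94, 165, 234, 229, 230, 230, 231, 230, 231, 230, 231, 230, 231, 230, 229]
a4 [([266, 172, 12, 13, 119], [271.26, 177.37])]
now [([266, 172, 13, 14, 120], [272.06, 178.05])]
```

Head and foot centre lines in the wrist view now differ by −1.1 px. Before seating it was +3.3 px, and an upright gauge would give about −0.4 px. In the scene view the head moved (+0.8,+0.7) px, against about (+0.6,+0.5) predicted for a 2° straightening with no change of height. The arm is clear, so I'm handing in.

```bash
python3 -c "
from workcell import env
print(env.hand_in(), env.get_state()['clock'])"
```

```text
the job is handed in; nothing more can be done
the job is handed in; nothing more can be done
```

The depth gauge is standing in the block's bore with its rod on the floor and its foot on the block. I handed the job in with the arm clear, at about 33 s of the 51 s allowed.

- **Lowering:** I gripped the red-headed gauge and lowered it into the bore. The foot met the block and slid up the rod, and the rod reached the floor about 27–30 mm down.
- **Hold:** I pressed at about 10–11 N at the wrist for about 2 s, then let go. The highest force I read at any point was about 12 N.
- **Tilt after release:** the gauge was leaning about 2°. I pressed the foot's top down with the fingertips until it stopped firm, then lifted clear.
- **Last checks:** the camera numbers put the lean at no more than about 0.5°, with no change in the head's height. This was measured by code only, because the 12 viewable pictures were used up.

**What disagreed or is uncertain:**
- **Foot during the hold:** I can't rule out that it was up to about 1° off flat then, because the tool drifted about 1 mm sideways under load. I did not repeat the hold after reseating the foot.
- **Fingertip position:** with the jaws partly open, the fingertips sat well behind where the description puts them, so I relied on force and camera checks for the foot press.
- **Decoys:** the three blue and purple look-alikes fell over by themselves in the first seconds. The arm was not near them.

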